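Seat the chip socket's hold-down flange evenly

ROBOT

A 7-joint arm with a two-finger parallel gripper is mounted at the origin on the work surface. World frame = base frame: x ahead of the robot, y to its left, z up, the work surface at z = 0. Lengths are in mm, angles in rad, forces in N, time in s.
With the tool pointing down it reaches from about 425 to 875 mm from the base axis. Payload 9.9 kg.
Tool frame: the origin (TCP) lies midway between the tips of the shut fingers; the grasp point (between the pads) lies 19 mm behind it (grip_depth is the distance from the TCP to the grasp point, in mm); z points along the fingers, x is the direction in which the jaws open and shut, and the axes are right-handed (so a half turn about z gives the same grasp; the last joint's range is limited). The gripper opens to 85 mm and grips with 20 to 120 N. Pads are 22 mm wide; open, the fingers measure 114 mm over their backs; the gripper's body (76 mm by 85 mm) begins 54 mm behind the grasp point. The pads swing forward as they close: fully open they stand 13 mm farther back than shut.
Start: joints at [1.023, 0.576, 0.025, 1.437, -0.015, 1.129, -0.057], TCP at [301.966, -603.693, 231.289] pointing down, gripper open.
Joint ranges: [-2.76, 2.76], [-0.34, 2.15], [-1.52, 1.57], [0.19, 2.46], [-1.09, 4.23], [0.17, 1.99], [-2.82, 2.82]. Speed limits (rad/s): [2.22, 2.22, 3.01, 3.01, 3.14, 3.14, 3.14].

INTERFACE

Orientations are given as a unit quaternion [x, y, z, w].
In Python, from workcell import sense, snapshot, finish_job, grip_depth gives the robot as it stands.
- The arm moves only by the tool drive_tool, never from a script. Its argument "deltas" is a list of rows, each a list of 7 numbers: the shift along the tool's x, y, z as a fraction of full scale, then the turn, a rotation vector about the tool's x, y, z as a fraction of full scale, then the closure, from -1 (fully open) to 1 (shut). In form: [[dx, dy, dz, wx, wy, wz, claw], ...]. A call has 1 to 12 rows; each row shifts and turns the commanded pose from where the row before left it, along the tool's axes as they then stand; what a row does not reach is not made up. Full scale, the value 1, is 30 mm for a shift and 0.1 rad for a turn. A row lasts 1/12 s, in which the tool goes at most 41.7 mm and 7.16 degrees, less where a joint would pass 70% of its speed; a pose out of reach is approached as far as the arm can. A call with a number of a shift or a turn outside -1 to 1 is refused whole. A call with a gripper value outside its range is refused whole. The fingers move at their own pace and stop on an object; "newtons" is the grip in N (left out, the last holds). Time passes only in rows, so rows that do not move let the fingers close. It gives the time, the measured TCP pose, the force and the opening at its end, in the units of the state.
- sense(): the state, without advancing time (a new reading comes with each control period).
- snapshot(name): name is "side" or "top"; returns a dict with "pixels" (400x640x3 uint8, red, green, blue), "depth" (400x640 float32, mm along the optical axis (not along the pixel's ray), 0 where there is no reading), "fovy" (degrees; the focal length in pixels is half the picture's height over the tangent of half this angle, whatever the lens; pixels are square), "cx", "cy" (the principal point, pixels), "k1" (the pictures are not rectified: a ray, as slopes to the right and down, at radius r is drawn at 1 + k1 r^2 times it, then the intrinsics apply), "world_from_camera" (4x4, takes a point from camera to world coordinates). Camera axes: x right, y up, looking along -z (the intrinsics and any distortion apply to the point x, -y, -z); pixel columns grow to the right and rows downward; lengths in mm; the calibration is good to about 2 mm. A picture is of the moment at which its call begins.
- finish_job(): hands the job in, once; it reports no verdict.
The state is a dict: "time_s": time; "joint_pos": joint angles; "joint_velocities": joint speeds; "effort": joint torques, N m; "ee_pos": TCP position; "tool_rot": TCP orientation; "force": force on the tool from outside, world axes, zero at the start; "wrist_torque": the same for the moment, N m; "width": finger opening in mm.
Only numpy, scipy, OpenCV 4.12 (cv2) and the standard library are available. Lean on these libraries where they do the work, as an engineer would, in place of code of your own. Each camera call takes 0.05 s, during which the arm holds its last target. There are 200 camera calls.

TASK

Seat the square steel hold-down flange around the green chip socket by pushing its four metal cap fasteners down their studs in star order (a corner, then the one diagonally opposite, then the other two), a little at a time: first all four about half way, 6 mm, then round again until each is firmly snug and the flange is hard down on its hidden seat, and re-check, as the first ones slacken when the others go home. Press gently, never more than 20 N on a cap, do not let the flange cock by more than about 4 degrees, and leave everything else on the desk where it is.

Things in the scene. Friction and masses are not known exactly. Their poses are not given: they have to be found in the camera images.
- fixture: Brown metal box on the desk, 140 mm (its x) by 200 mm (its y), deck 40 mm above the desk. Origin on the desk under the centre of the flange; the box spans x -70..70, y -70..130 mm. In the middle of the flange a 44 mm square green socket stands to 58 mm above the desk. Fixed.
- flange: Loose square steel frame 116 x 116 x 6 mm; its 48 mm window surrounds the socket with 2 mm play. Origin at the centre of its underside, axes as the fixture's. Starts level, underside 54 mm above the desk, held up against the caps by four soft springs at mid-edge (about 0.3 N on each cap at the start, about 1.5 N when fully down).
- flange_top (a point): Centre of the flange's top plane, 6 mm above its underside (inside the window). A rigid seat hidden under the flange's corners stops it after 9 to 13 mm of downward travel; how far differs each time and cannot be seen, only felt: the resistance of a cap then climbs above its sliding friction by about 25 N per mm (spring washer).
- cap_a: Cap fastener at the flange's (+x,+y) corner, 41 mm out along each fixture axis: upright steel cylinder, flat top 22 mm across, 16 mm high with the 26 mm spring washer at its foot. Origin at the centre of its underside, which starts on the flange, 60 mm above the desk. It slides only straight down its stud, up to 17 mm, and carries its flange corner along.
- cap_a_top (a point): Centre of cap_a's flat top, 76 mm above the desk at the start. A cap slides against a steady friction of about 6 N and stays where it is left. Pressed against the seated flange with about 12 to 16 N in all and released, it keeps 5 to 6 N of clamp; snug means more than 3.5 N, which takes a press of 10 N or more.
- cap_b: The same, at the flange's (+x,-y) corner.
- cap_c: The same, at the flange's (-x,-y) corner, diagonally opposite cap_a.
- cap_d: The same, at the flange's (-x,+y) corner, diagonally opposite cap_b.
- dish: Bystander: low round steel dish 90 mm across, 18 mm high, holding two spare copper tips. Origin under its centre.
- cup: Bystander: brass tip-cleaning cup 60 mm across, 42 mm high, close beside the fixture. Origin under its centre.
- chip: Bystander: small black chip 30 x 10 x 7 mm lying on the fixture's deck beside the flange on its +y side. Origin under its centre.
- spool: Bystander: gray solder spool 60 mm across, 42 mm high. Origin under its centre.
- screwdriver: Bystander: screwdriver 170 mm long lying on the desk.
Mind the look-alikes: they are no part of the job. What is shaped like the fixture but orange or white is not meant.

How it is judged:
By the outcome, as a careful person would: the job done as asked, in the order asked, and still so for the second after the job is handed in, with the robot touching nothing.
It also fails if it takes over 72 s, if anything falls off the work surface, if the arm or the gripper's body presses on something with over 40 N, if the wrist force passes 120 N, or if a joint passes its speed limit or range.

## Working session

There is one attempt and no reset: what is moved stays moved. The work goes in short steps, Python scripts to look and compute and a tool call to move; the robot and the scene stay as the last step left them, time stands still between calls to the robot, and variables do not carry over. Pictures are saved under pics/ and viewed, about 8 in all and at most 12, crops included, and the job is handed in when it is done.

Besides the shell and the picture viewer there is one more tool, called after "Emit:" as name(argument=value, ...) on one line, values as JSON. drive_tool: Moves the arm, as the interface text tells. Its arguments: {"type":"object","properties":{"deltas":{"type":"array"},"newtons":{"type":"number"}},"required":["deltas"]}

```bash
mkdir -p pics
cat > h.py <<'E'
import numpy as np, cv2
from workcell import sense, snapshot, finish_job, grip_depth
def K(s):
    f=200/np.tan(np.radians(s["fovy"])/2)
    return np.array([[f,0,s["cx"]],[0,f,s["cy"]],[0,0,1.]]),np.array([s["k1"],0,0,0,0.])
def ray(s,uv):
    k,d=K(s); p=cv2.undistortPoints(np.array(uv,float).reshape(-1,1,2),k,d).reshape(-1,2)
    T=np.array(s["world_from_camera"]); dirs=np.c_[p[:,0],-p[:,1],-np.ones(len(p))]@T[:3,:3].T
    return T[:3,3],dirs
def onz(s,uv,z):
    o,d=ray(s,uv); return o+d*((z-o[2])/d[:,2])[:,None]
def save(s,n,crop=None,sc=1):
    im=s["pixels"][:,:,::-1]
    if crop: x0,y0,x1,y1=crop; im=im[y0:y1,x0:x1]
    cv2.imwrite("pics/"+n,cv2.resize(im,None,fx=sc,fy=sc,interpolation=cv2.INTER_CUBIC))
E
python3 - <<'E'
from h import *
import pickle
d={n:snapshot(n) for n in("top","side")}
pickle.dump(d,open("s0.pkl","wb"))
for n in d: save(d[n],n+"0.png"); print(n,d[n]["fovy"],d[n]["k1"],np.round(d[n]["world_from_camera"],3).tolist())
print(sense(),grip_depth)
E
```

```text
top 55.857540026867575 0.01674518929489236 [[0.021, 0.998, -0.051, 425.596], [-1.0, 0.022, 0.018, -71.422], [0.019, 0.051, 0.999, 1215.033], [0.0, 0.0, 0.0, 1.0]]
side 53.669660818778 -0.06928677100294091 [[-0.951, 0.166, -0.26, 201.44], [-0.308, -0.536, 0.786, 745.216], [-0.009, 0.828, 0.561, 662.232], [0.0, 0.0, 0.0, 1.0]]
{'time_s': 0.1, 'joint_pos': array([ 1.02322271,  0.57642243,  0.0248417 ,  1.43781228, -0.01500046,
        1.1289923 , -0.05649404]), 'joint_velocities': array([ 4.66084575e-04,  2.40062652e-06,  1.11842853e-03, -1.64662636e-03,
        7.43532163e-04, -1.00640461e-03, -5.41358114e-04]), 'effort': array([ 6.29475559e-03, -7.67289591e+01,  2.25721121e+00, -2.86606514e+01,
        1.57255994e-02,  8.52158671e-03, -1.89702189e-05]), 'ee_pos': array([ 301.77799902, -603.34064085,  230.55010667]), 'tool_rot': array([ 8.50695054e-01, -5.25659015e-01, -6.34287778e-04, -3.51037276e-04]), 'force': array([-0.31883907,  0.61592839,  0.00166915]), 'wrist_torque': array([-0.04584924, -0.0696907 , -0.03089675]), 'width': 85.63775112652013} 18.700000000000003
```

View pics/top0.png

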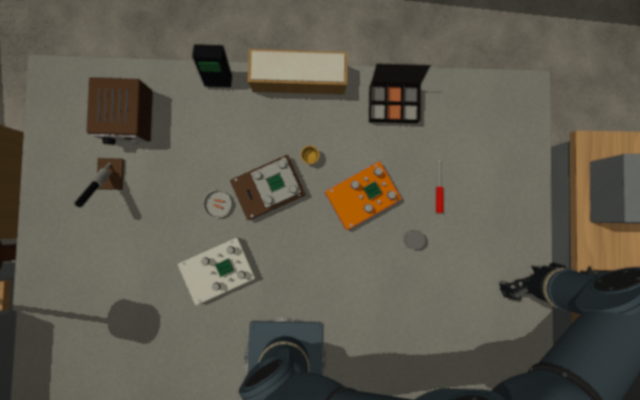

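View pics/side0.png

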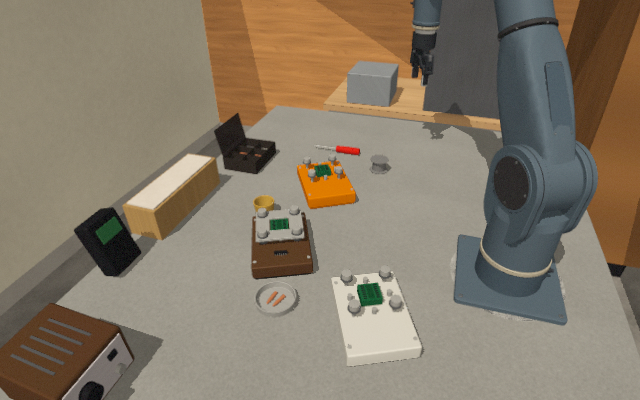

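The three look-alikes in the top view are brown (268,187), orange (365,195) and white (217,270). The brown one is meant: it is the brown box with the chip on its deck at (249,193), the cup beside it at (311,156) and the dish at (219,204). I'll confirm that in an enlarged crop and measure it.

Run:
```python
from h import *
import pickle
d=pickle.load(open("s0.pkl","rb"))
box={"top":(222,140,332,225),"side":(235,185,330,285)}
cs=[]
for n in d:
    s=d[n]; x0,y0,x1,y1=box[n]
    cs.append(cv2.resize(s["pixels"][y0:y1,x0:x1,::-1],(390,int(390*(y1-y0)/(x1-x0))),interpolation=cv2.INTER_CUBIC))
    hsv=cv2.cvtColor(s["pixels"],cv2.COLOR_RGB2HSV)
    m=np.zeros((400,640),np.uint8); m[y0:y1,x0:x1]=cv2.inRange(hsv[y0:y1,x0:x1],(40,80,20),(90,255,200))
    c=max(cv2.findContours(m,0,2)[0],key=cv2.contourArea); M=cv2.moments(c)
    uv=(M["m10"]/M["m00"],M["m01"]/M["m00"]); r=cv2.minAreaRect(c); print(n,"green",uv,onz(s,uv,58).round(1),r)
    if n=="top":
        print("green corners",onz(s,cv2.boxPoints(r),58).round(1).tolist())
        # brown outline at deck
    mb=np.zeros((400,640),np.uint8)
    # flange+caps gray-ish mask
    mb[y0:y1,x0:x1]=cv2.inRange(hsv[y0:y1,x0:x1],(3,70,20),(16,255,200))
    c=max(cv2.findContours(mb,0,2)[0],key=cv2.contourArea); r=cv2.minAreaRect(c); print("brown",r, onz(s,cv2.boxPoints(r),40).round(1).tolist())
h=max(c.shape[0] for c in cs)
cv2.imwrite("pics/crop1.png",np.hstack([cv2.copyMakeBorder(c,0,h-c.shape[0],0,0,cv2.BORDER_CONSTANT) for c in cs]))
print([c.shape for c in cs])
```

```text
top green (275.3883388338834, 182.25962596259626) [[550.3  39.3  58. ]] ((275.39654541015625, 182.2586212158203), (13.130645751953125, 13.130645751953125), 66.80140686035156)
green corners [[560.3, 66.0, 58.0], [577.2, 29.4, 58.0], [540.3, 12.6, 58.0], [523.5, 49.1, 58.0]]
brown ((267.3814697265625, 187.10826110839844), (44.573699951171875, 63.76374053955078), 66.03751373291016) [[556.8, 184.6, 40.0], [642.7, 5.7, 40.0], [516.0, -54.0, 40.0], [431.4, 124.7, 40.0]]
side green (278.75, 223.9254385964912) [[549.9  41.8  58. ]] ((279.0, 224.0), (10.0, 18.0), 90.0)
brown ((280.3307189941406, 245.29185485839844), (61.7545051574707, 61.3802375793457), 86.42366790771484) [[651.3, 15.5, 40.0], [502.6, -48.7, 40.0], [418.2, 163.6, 40.0], [541.2, 215.0, 40.0]]
[(301, 390, 3), (410, 390, 3)]
```

View pics/crop1.png

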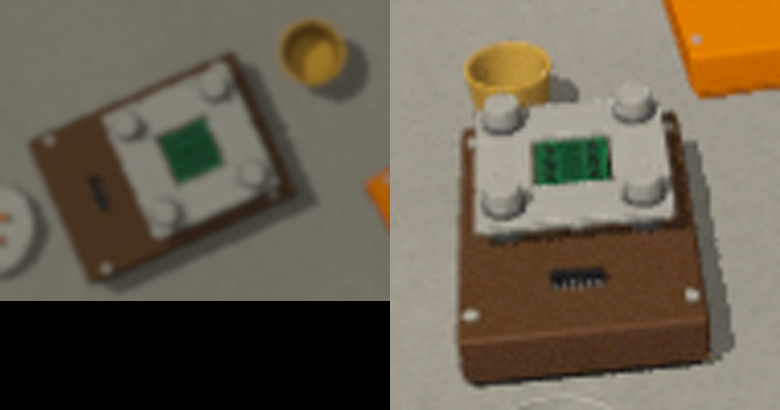

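Confirmed: the brown box (crop, left) has the loose flange, green socket, chip on its +y side and cup beside it. The caps are at top px (258,175)=a, (283,163)=b, (293,189)=c and (269,200)=d. Next I'll measure the caps in both views and work out the first move.

Run:
```python
from h import *
import pickle
from scipy.spatial.transform import Rotation as R
d=pickle.load(open("s0.pkl","rb"))
t=np.array([(127,126),(216,82),(252,174),(166,213)])/3.545+(222,140)
# side: near-left=?, far etc. (crop px of cap top centres)
s_=np.array([(502,195),(502,104),(635,96),(644,181)])-(390,0); s_=s_/4.105+(235,185)
A=onz(d["top"],t,76);
print("top",A.round(1).tolist())
B=onz(d["side"],s_,76); print("side",B.round(1).tolist())
z=d["top"]["depth"]; T=d["top"]["world_from_camera"]
for u,v in t:
    o,dr=ray(d["top"],(u,v)); print((o+dr[0]*z[int(v),int(u)]).round(1))
for P in(A,B):
    c=P.mean(0); ux=(P[0]+P[1]-P[2]-P[3])[:2]; print(c.round(1),np.degrees(np.arctan2(ux[1],ux[0])),np.linalg.norm(P[0]-P[2]),np.linalg.norm(P[1]-P[3]))
S=sense(); print(R.from_quat(S["tool_rot"]).as_matrix().round(4).tolist())
```

```text
top [[567.5, 91.1, 76.0], [607.1, 16.3, 76.0], [528.9, -16.4, 76.0], [493.9, 55.9, 76.0]]
side [[563.6, 104.6, 76.0], [601.6, 23.6, 76.0], [526.1, -8.8, 76.0], [490.5, 68.2, 76.0]]
[567.5  91.2  75.5]
[607.4  16.5  74.3]
[528.7 -16.5  78.4]
[493.9  55.9  75.5]
[549.3  36.7  76. ] 24.101220140413513 114.21322666716395 119.96039145764477
[545.5  46.9  76. ] 24.8270901400961 119.40797624612128 119.71490062711452
[[0.4474, -0.8944, -0.0007], [-0.8944, -0.4474, 0.0013], [-0.0014, 0.0001, -1.0]]
```

Emit:
drive_tool(deltas=[[-0.7,-0.767,0,0,0,0,1],[-0.7,-0.767,0,0,0,0,1],[-0.7,-0.767,0,0,0,0,1],[-0.7,-0.767,0,0,0,0,1],[-0.7,-0.767,0,0,0,0,1],[-0.7,-0.767,0,0,0,0,1],[-0.7,-0.767,0,0,0,0,1],[-0.7,-0.767,0,0,0,0,1],[-0.7,-0.767,0,0,0,0,1],[-0.7,-0.767,0,0,0,0,1],[-0.7,-0.767,0,0,0,0,1],[-0.7,-0.767,0,0,0,0,1]], newtons=40)

```text
time_s: 1.1
ee_pos: [436.3, -253.3, 231.1]
tool_rot: [0.851, -0.526, -0.0, 0.0]
force: [0.4, -0.3, 0.1]
width: 0.1
```

Emit:
drive_tool(deltas=[[-0.7,-0.767,0,0,0,0,1],[-0.7,-0.767,0,0,0,0,1],[-0.7,-0.767,0,0,0,0,1],[-0.7,-0.767,0,0,0,0,1],[-0.7,-0.767,0.3,0,0,0,1],[-0.7,-0.767,0.3,0,0,0,1],[-0.7,-0.767,0.3,0,0,0,1],[-0.7,-0.767,0.3,0,0,0,1],[-0.7,-0.767,0.4,0,0,0,1],[-0.7,-0.767,0.4,0,0,0,1],[-0.7,-0.767,0.4,0,0,0,1],[0,0,0,0,0,0,1]])

```text
time_s: 2.1
ee_pos: [559.5, 72.5, 156.9]
tool_rot: [0.853, -0.522, -0.002, -0.001]
force: [-0.5, 0.4, 0.5]
width: -0.1
```

Emit:
drive_tool(deltas=[[-0.5,-0.64,0.5,0,0,0,1],[0,0,0.8,0,0,0,1],[0,0,0.6,0,0,0,1],[0,0,0,0,0,0,1],[0,0,0,0,0,0,1]])

```text
time_s: 2.52
ee_pos: [568.9, 86.7, 101.7]
tool_rot: [0.851, -0.526, -0.001, 0.001]
force: [-0.3, 0.7, 0.9]
width: 0.1
```

Run:
```python
from h import *
from scipy.spatial.transform import Rotation as R
S=sense(); print({k:np.round(S[k],3) for k in("time_s","ee_pos","force")}); print(R.from_quat(S["tool_rot"]).as_matrix().round(4).tolist())
s=snapshot("side"); t=snapshot("top")
k,dd=K(s)
def proj(s,p):
    k,dd=K(s); q=np.linalg.inv(s["world_from_camera"])@np.r_[p,1]; q=q[:3]*[1,-1,-1]
    return cv2.projectPoints(q.reshape(1,3),np.zeros(3),np.zeros(3),k,dd)[0].ravel()
print("tcp proj side,top",proj(s,S["ee_pos"]),proj(t,S["ee_pos"]))
a=s["pixels"][160:290,220:345,::-1]; b=t["pixels"][130:235,210:335,::-1]
f=lambda i:cv2.resize(i,None,fx=3.2,fy=3.2,interpolation=cv2.INTER_CUBIC)
a,b=f(a),f(b); b=cv2.copyMakeBorder(b,0,a.shape[0]-b.shape[0],0,0,0)
cv2.imwrite("pics/c2.png",np.hstack([a,b]))
```

```text
{'time_s': np.float64(2.517), 'ee_pos': array([568.922,  86.67 , 101.677]), 'force': array([-0.265,  0.689,  0.897])}
[[0.4473, -0.8944, -0.0025], [-0.8944, -0.4473, -0.0006], [-0.0005, 0.0025, -1.0]]
tcp proj side,top [262.42680631 218.97621215] [258.13733135 173.98885175]
```

View pics/c2.png

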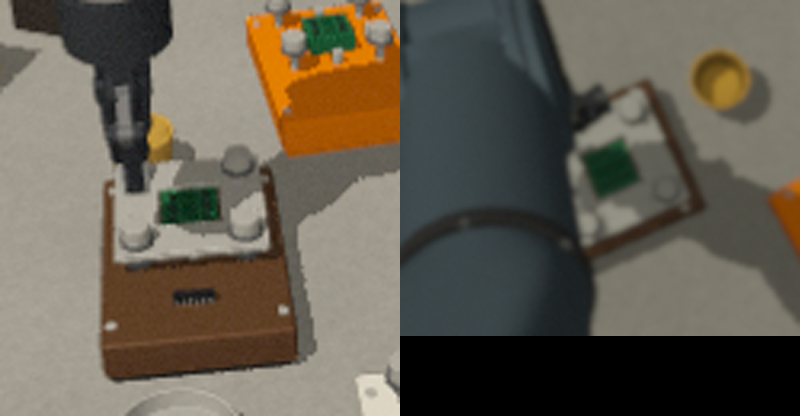

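Side view: the fingertip is at (262,219), which matches the projected TCP, and it hangs above cap a (about (262,232)). The views differ by a few mm on y, so I'll settle it with the depth points at cap-top height.

Run:
```python
from h import *
import pickle
d=pickle.load(open("s0.pkl","rb"))
N=dict(a=(570,94.5),b=(604.5,20.1),c=(530,-14.5),d=(495.5,59.9))
for n in d:
    s=d[n]; v,u=np.mgrid[0:400,0:640]; o,dr=ray(s,np.c_[u.ravel(),v.ravel()])
    P=o+dr*s["depth"].ravel()[:,None]
    for k,c in N.items():
        q=P[(np.hypot(P[:,0]-c[0],P[:,1]-c[1])<20)]; 
        zt=np.percentile(q[:,2],93); m=q[q[:,2]>70]
        print(n,k,len(m),((m.min(0)+m.max(0))/2).round(1),m.mean(0).round(1),np.median(m[:,2]).round(1))
    q=P[(np.hypot(P[:,0]-550,P[:,1]-40)<18)];print("socket z",np.median(q[:,2]))
```

```text
top a 41 [569.1  93.8  74.9] [569.9  93.8  75.2] 75.0
top b 40 [604.6  19.2  75. ] [604.7  19.8  74.8] 74.6
top c 38 [532.2 -14.5  75.3] [531.8 -14.8  75.6] 75.4
top d 39 [497.2  58.3  75.8] [496.3  58.8  75.7] 75.8
socket z 58.391552541418946
side a 59 [569.   96.2  74.4] [568.7  97.8  75.2] 75.6
side b 46 [604.3  22.5  74.6] [603.5  24.3  75.6] 75.9
side c 48 [530.8 -12.9  73.9] [530.2 -10.9  75.3] 75.8
side d 60 [495.2  60.7  74.4] [494.7  62.6  75.3] 75.7
socket z 58.581808423132884
```

Emit:
drive_tool(deltas=[[-0.22,-0.13,0.3,0,0,0,1],[0,0,0.4,0,0,0,1],[0,0,0,0,0,0,1],[0,0,0,0,0,0,1]])

```text
time_s: 2.95
ee_pos: [570.1, 95.0, 81.4]
tool_rot: [0.851, -0.526, -0.0, 0.0]
force: [-0.3, -0.0, 0.5]
width: -0.1
```

Emit:
drive_tool(deltas=[[0,0,0.07,0,0,0,1],[0,0,0.07,0,0,0,1],[0,0,0.035,0,0,0,1],[0,0,0.035,0,0,0,1],[0,0,0.035,0,0,0,1],[0,0,0,0,0,0,1]])

```text
time_s: 3.45
ee_pos: [570.4, 94.6, 74.4]
tool_rot: [0.851, -0.526, 0.0, -0.0]
force: [-0.4, 0.0, 2.4]
width: 0.2
```

Emit:
drive_tool(deltas=[[0,0,0.035,0,0,0,1],[0,0,0.035,0,0,0,1],[0,0,0,0,0,0,1]])

```text
time_s: 3.7
ee_pos: [570.4, 94.7, 72.3]
tool_rot: [0.851, -0.526, 0.0, -0.0]
force: [-0.9, -0.7, 4.9]
width: 0.1
```

Emit:
drive_tool(deltas=[[0,0,0.035,0,0,0,1],[0,0,0.035,0,0,0,1]])

```text
time_s: 3.87
ee_pos: [570.4, 94.6, 70.4]
tool_rot: [0.851, -0.526, 0.0, -0.0]
force: [-1.5, -0.2, 6.3]
width: -0.2
```

Run:
```python
from h import *
S=sense(); print(S["time_s"],S["ee_pos"],S["force"])
s=snapshot("side"); v,u=np.mgrid[0:400,0:640]; o,dr=ray(s,np.c_[u.ravel(),v.ravel()])
P=o+dr*s["depth"].ravel()[:,None]
# flange top plane heights near corners, fixture coords
c,sn=np.cos(np.radians(24.9)),np.sin(np.radians(24.9)); X=P[:,:2]-[550.2,40.1]; x=X@[c,sn]; y=X@[-sn,c]
for n,(a,b) in dict(a=(1,1),b=(1,-1),c=(-1,-1),d=(-1,1)).items():
    m=(np.hypot(x-41*a,y-41*b)<11); q=P[m,2]; e=(np.abs(x-52*a)<4)&(np.abs(y-20*b)<12); e=e|((np.abs(y-52*b)<4)&(np.abs(x-20*a)<12));print(n,np.percentile(q,[50,70,85]).round(1),"flange near",np.median(P[e,2]).round(1))
f=lambda i:cv2.resize(i,None,fx=7,fy=7,interpolation=cv2.INTER_CUBIC)
cv2.imwrite("pics/c3.png",f(s["pixels"][195:265,235:325,::-1]))
print(sense()["force"])
```

```text
3.8667 [570.44977761  94.62053313  70.40554181] [-1.47107456 -0.21503847  6.33801979]
a [ 73.6  91.7 212.9] flange near 78.2
b [63.2 63.8 64.6] flange near 58.2
c [75.5 76.5 76.8] flange near 60.0
d [74.8 75.9 76.9] flange near 55.0
[-1.32802416 -0.29442593  5.24750698]
```

View pics/c3.png

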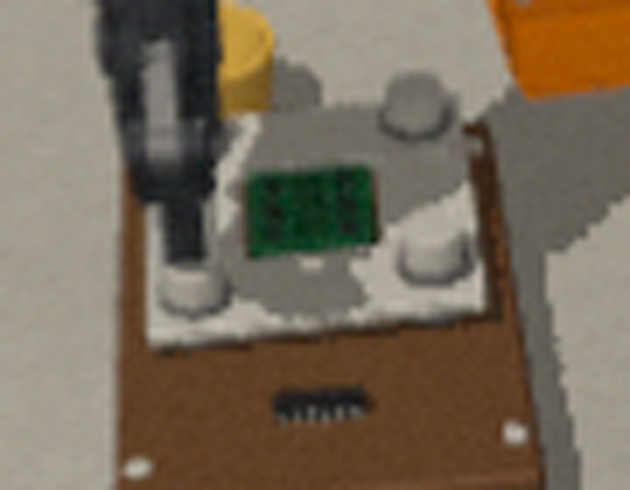

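Emit:
drive_tool(deltas=[[0,0,0.017,0,0,0,1],[0,0,0,0,0,0,1],[0,0,-0.25,0,0,0,1],[0,0,-0.25,0,0,0,1],[0.66,0.7,0,0,0,0,1],[0.66,0.7,0,0,0,0,1],[0.66,0.7,0,0,0,0,1],[0.66,0.7,0,0,0,0,1],[0,0,0,0,0,0,1],[0,0,0.2,0,0,0,1],[0,0,0,0,0,0,1],[0,0,0,0,0,0,1]])

```text
time_s: 4.92
ee_pos: [530.9, -12.4, 78.1]
tool_rot: [0.851, -0.525, -0.0, -0.0]
force: [-0.6, 0.6, -0.1]
width: -0.0
```

Emit:
drive_tool(deltas=[[0.045,0.02,0.04,0,0,0,1],[0,0,0.04,0,0,0,1],[0,0,0.04,0,0,0,1],[0,0,0.04,0,0,0,1],[0,0,0.04,0,0,0,1],[0,0,0.04,0,0,0,1],[0,0,0.03,0,0,0,1],[0,0,0,0,0,0,1]])

```text
time_s: 5.58
ee_pos: [531.0, -14.4, 70.3]
tool_rot: [0.851, -0.525, 0.0, -0.0]
force: [-1.1, 1.6, 3.6]
width: 0.2
```

Emit:
drive_tool(deltas=[[0,0,-0.25,0,0,0,1],[0,0,-0.25,0,0,0,1],[0.06,-0.68,0,0,0,0,1],[0,-0.68,0,0,0,0,1],[0,-0.68,0,0,0,0,1],[0,-0.67,0,0,0,0,1],[0,0,0,0,0,0,1],[0,0,0.2,0,0,0,1],[0,0,0,0,0,0,1],[0,0,0,0,0,0,1]])

```text
time_s: 6.42
ee_pos: [602.9, 18.9, 78.8]
tool_rot: [0.851, -0.526, -0.001, 0.001]
force: [0.2, -0.3, 0.8]
width: 0.3
```

Emit:
drive_tool(deltas=[[-0.02,-0.07,0.05,0,0,0,1],[0,0,0.04,0,0,0,1],[0,0,0.04,0,0,0,1],[0,0,0.04,0,0,0,1],[0,0,0.04,0,0,0,1],[0,0,0.04,0,0,0,1],[0,0,0.04,0,0,0,1],[0,0,0,0,0,0,1]])

```text
time_s: 7.08
ee_pos: [605.7, 21.0, 70.7]
tool_rot: [0.851, -0.526, 0.0, -0.0]
force: [-0.7, -0.6, 2.9]
width: 0.0
```

Emit:
drive_tool(deltas=[[0,0,0.02,0,0,0,1],[0,0,0,0,0,0,1],[0,0,-0.25,0,0,0,1],[0,0,-0.25,0,0,0,1],[-0.695,0.675,0,0,0,0,1],[-0.695,0.675,0,0,0,0,1],[-0.695,0.675,0,0,0,0,1],[-0.695,0.675,0,0,0,0,1],[0,0,0,0,0,0,1],[0,0,0.2,0,0,0,1],[0,0,0,0,0,0,1],[0,0,0,0,0,0,1]])

```text
time_s: 8.08
ee_pos: [497.0, 59.1, 78.8]
tool_rot: [0.851, -0.526, 0.0, -0.0]
force: [0.5, -0.2, 0.4]
width: 0.2
```

Emit:
drive_tool(deltas=[[-0.02,0.02,0.05,0,0,0,1],[0,0,0.04,0,0,0,1],[0,0,0.04,0,0,0,1],[0,0,0.04,0,0,0,1],[0,0,0.04,0,0,0,1],[0,0,0.04,0,0,0,1],[0,0,0.04,0,0,0,1],[0,0,0,0,0,0,1]])

```text
time_s: 8.75
ee_pos: [495.7, 59.4, 70.1]
tool_rot: [0.851, -0.526, 0.0, -0.0]
force: [1.2, -0.8, 0.6]
width: -0.1
```

Emit:
drive_tool(deltas=[[0,0,0.012,0,0,0,1]])

```text
time_s: 8.83
ee_pos: [495.7, 59.4, 70.0]
tool_rot: [0.851, -0.526, 0.0, -0.0]
force: [-0.5, -0.7, 6.9]
width: 0.2
```

```bash
cat > caps.py <<'E'
from h import *
N=dict(a=(569.5,94.5),b=(604.5,20.5),c=(531,-14),d=(496,59.5))
def caps(name):
    s=snapshot(name)
    v,u=np.mgrid[0:400,0:640]; o,dr=ray(s,np.c_[u.ravel(),v.ravel()])
    P=o+dr*s["depth"].ravel()[:,None]
    for k,c in N.items():
        m=(np.hypot(P[:,0]-c[0],P[:,1]-c[1])<8); z=P[m,2]; print(name,k,len(z),np.percentile(z,[10,30,50,70,90]).round(1))
    return s
E
python3 - <<'E'
from caps import *
S=sense(); print(S["ee_pos"],S["force"])
s=caps("side"); caps("top")
cv2.imwrite("pics/c4.png",cv2.resize(s["pixels"][195:265,235:325,::-1],None,fx=7,fy=7,interpolation=cv2.INTER_CUBIC))
E
```

```text
[495.73927005  59.39706412  69.95876036] [-0.45337365 -0.74233748  6.85220958]
side a 25 [68.3 69.5 70.2 70.6 70.9]
side b 18 [68.9 69.8 70.2 70.6 71.6]Traceback (most recent call last):
  File "<stdin>", line 3, in <module>
  File "caps.py", line 8, in caps
    m=(np.hypot(P[:,0]-c[0],P[:,1]-c[1])<8); z=P[m,2]; print(name,k,len(z),np.percentile(z,[10,30,50,70,90]).round(1))
                                                                           ~~~~~~~~~~~~~^^^^^^^^^^^^^^^^^^^^
    return _quantile_unchecked(
        a, q, axis, out, overwrite_input, method, keepdims, weights)
    return _ureduce(a,
                    func=_quantile_ureduce_func,
    ...<5 lines>...
                    overwrite_input=overwrite_input,
                    method=method)
    r = func(a, **kwargs)
    result = _quantile(arr,
                       quantiles=q,
    ...<2 lines>...
                       out=out,
                       weights=wgt)
    slices_having_nans = np.isnan(arr[-1, ...])
                                  ~~~^^^^^^^^^
IndexError: index -1 is out of bounds for axis 0 with size 0
```

Emit:
drive_tool(deltas=[[0,0,-0.27,0,0,0,1],[0.05,-0.7,0,0,0,0,1],[0,-0.7,0,0,0,0,1],[0,-0.7,0,0,0,0,1],[0,-0.7,0,0,0,0,1],[0,0,0,0,0,0,1],[0,0,0.1,0,0,0,1],[0,0,0.1,0,0,0,1],[0,0,0.05,0,0,0,1],[0,0,0.04,0,0,0,1],[0,0,0.03,0,0,0,1],[0,0,0,0,0,0,1]])

```text
time_s: 9.88
ee_pos: [569.8, 95.2, 68.4]
tool_rot: [0.851, -0.526, -0.0, 0.001]
force: [-2.0, -0.6, 3.3]
width: -0.2
```

Emit:
drive_tool(deltas=[[0,0,0.03,0,0,0,1],[0,0,-0.32,0,0,0,1],[0.67,0.7,0,0,0,0,1],[0.67,0.7,0,0,0,0,1],[0.67,0.7,0,0,0,0,1],[0.67,0.7,0,0,0,0,1],[0,0,0,0,0,0,1],[0,0,0.11,0,0,0,1],[0,0,0.11,0,0,0,1],[0,0,0.05,0,0,0,1],[0,0,0.04,0,0,0,1],[0,0,0.03,0,0,0,1]])

```text
time_s: 10.88
ee_pos: [532.3, -12.9, 67.0]
tool_rot: [0.851, -0.525, 0.0, -0.0]
force: [-1.8, -3.0, 8.5]
width: 0.1
```

Emit:
drive_tool(deltas=[[0,0,-0.32,0,0,0,1],[0.08,-0.68,0,0,0,0,1],[0,-0.68,0,0,0,0,1],[0,-0.68,0,0,0,0,1],[0,-0.68,0,0,0,0,1],[0,0,0,0,0,0,1],[0,0,0.1,0,0,0,1],[0,0,0.11,0,0,0,1],[0,0,0.05,0,0,0,1],[0,0,0.03,0,0,0,1],[0,0,0.02,0,0,0,1],[0,0,0,0,0,0,1]])

```text
time_s: 11.88
ee_pos: [605.3, 21.1, 67.3]
tool_rot: [0.851, -0.526, -0.0, -0.0]
force: [-1.1, 1.9, 3.2]
width: 0.1
```

Next, d from (605.3,21.1).

Emit:
drive_tool(deltas=[[0,0,-0.32,0,0,0,1],[-0.695,0.68,0,0,0,0,1],[-0.695,0.68,0,0,0,0,1],[-0.695,0.68,0,0,0,0,1],[-0.695,0.68,0,0,0,0,1],[0,0,0,0,0,0,1],[0,0,0.1,0,0,0,1],[0,0,0.11,0,0,0,1],[0,0,0.05,0,0,0,1],[0,0,0.03,0,0,0,1],[0,0,0.02,0,0,0,1],[0,0,0,0,0,0,1]])

```text
time_s: 12.88
ee_pos: [496.5, 58.4, 67.3]
tool_rot: [0.85, -0.526, 0.0, -0.0]
force: [0.2, 0.5, 3.5]
width: -0.1
```

Emit:
drive_tool(deltas=[[0,0,-0.3,0,0,0,1],[0.06,-0.69,0,0,0,0,1],[0,-0.69,0,0,0,0,1],[0,-0.69,0,0,0,0,1],[0,-0.7,0,0,0,0,1],[0,0,0,0,0,0,1],[0,0,0.1,0,0,0,1],[0,0,0.1,0,0,0,1],[0,0,0.05,0,0,0,1],[0,0,0.02,0,0,0,1],[0,0,0,0,0,0,1],[0,0,0,0,0,0,1]])

```text
time_s: 13.88
ee_pos: [570.4, 94.2, 68.4]
tool_rot: [0.851, -0.526, -0.0, 0.0]
force: [-0.2, -1.1, 1.5]
width: -0.1
```

Emit:
drive_tool(deltas=[[0,0,0.01,0,0,0,1],[0,0,0.01,0,0,0,1],[0,0,0.01,0,0,0,1]])

```text
time_s: 14.13
ee_pos: [570.7, 94.3, 67.7]
tool_rot: [0.851, -0.526, 0.0, -0.0]
force: [-0.8, 0.1, 6.1]
width: 0.2
```

Emit:
drive_tool(deltas=[[0,0,0.01,0,0,0,1],[0,0,0.01,0,0,0,1]])

```text
time_s: 14.3
ee_pos: [570.8, 94.4, 67.3]
tool_rot: [0.851, -0.526, 0.0, -0.0]
force: [-2.2, -0.5, 6.7]
width: -0.1
```

Emit:
drive_tool(deltas=[[0,0,0.007,0,0,0,1],[0,0,0.007,0,0,0,1]])

```text
time_s: 14.47
ee_pos: [570.8, 94.4, 67.0]
tool_rot: [0.851, -0.526, 0.0, -0.0]
force: [-3.1, 0.0, 7.6]
width: -0.1
```

Emit:
drive_tool(deltas=[[0,0,0.007,0,0,0,1]])

```text
time_s: 14.55
ee_pos: [570.7, 94.4, 66.8]
tool_rot: [0.851, -0.526, 0.0, -0.0]
force: [-2.1, -0.6, 7.3]
width: 0.4
```

Emit:
drive_tool(deltas=[[0,0,0.006,0,0,0,1],[0,0,0.006,0,0,0,1],[0,0,0.006,0,0,0,1]])

```text
time_s: 14.8
ee_pos: [570.7, 94.4, 66.3]
tool_rot: [0.851, -0.526, 0.0, -0.0]
force: [-2.0, -1.4, 7.9]
width: -0.0
```

Emit:
drive_tool(deltas=[[0,0,0.006,0,0,0,1],[0,0,0.006,0,0,0,1],[0,0,0.006,0,0,0,1]])

```text
time_s: 15.05
ee_pos: [570.8, 94.4, 65.8]
tool_rot: [0.851, -0.526, 0.0, -0.0]
force: [-2.0, -1.1, 7.7]
width: 0.2
```

Emit:
drive_tool(deltas=[[0,0,0.006,0,0,0,1],[0,0,0.006,0,0,0,1],[0,0,0.006,0,0,0,1]])

```text
time_s: 15.3
ee_pos: [570.7, 94.4, 65.2]
tool_rot: [0.851, -0.526, 0.0, -0.0]
force: [-2.3, -0.0, 9.0]
width: -0.1
```

Emit:
drive_tool(deltas=[[0,0,0.006,0,0,0,1],[0,0,0.006,0,0,0,1]])

```text
time_s: 15.47
ee_pos: [570.7, 94.4, 64.8]
tool_rot: [0.851, -0.526, 0.0, -0.0]
force: [-2.2, 0.2, 8.6]
width: 0.2
```

Emit:
drive_tool(deltas=[[0,0,0.006,0,0,0,1],[0,0,0.006,0,0,0,1]])

```text
time_s: 15.63
ee_pos: [570.7, 94.4, 64.5]
tool_rot: [0.851, -0.526, 0.0, -0.0]
force: [-2.3, -0.5, 8.8]
width: 0.4
```

Emit:
drive_tool(deltas=[[0,0,0.006,0,0,0,1],[0,0,0.006,0,0,0,1]])

```text
time_s: 15.8
ee_pos: [570.8, 94.4, 64.2]
tool_rot: [0.851, -0.526, 0.0, -0.0]
force: [-2.7, 0.3, 10.5]
width: 0.0
```

Emit:
drive_tool(deltas=[[0,0,0.005,0,0,0,1]])

```text
time_s: 15.88
ee_pos: [570.8, 94.4, 64.1]
tool_rot: [0.851, -0.526, 0.0, -0.0]
force: [-2.5, -1.3, 11.2]
width: 0.3
```

Emit:
drive_tool(deltas=[[0,0,0.005,0,0,0,1]])

```text
time_s: 15.97
ee_pos: [570.8, 94.4, 64.1]
tool_rot: [0.851, -0.526, 0.0, -0.0]
force: [-3.2, -0.2, 11.7]
width: -0.1
```

Emit:
drive_tool(deltas=[[0,0,0.006,0,0,0,1]])

```text
time_s: 16.05
ee_pos: [570.8, 94.4, 64.0]
tool_rot: [0.851, -0.526, 0.0, -0.0]
force: [-3.4, -0.5, 13.2]
width: 0.2
```

Emit:
drive_tool(deltas=[[0,0,-0.35,0,0,0,1],[0.665,0.705,0,0,0,0,1],[0.665,0.705,0,0,0,0,1],[0.665,0.705,0,0,0,0,1],[0.665,0.705,0,0,0,0,1],[0,0,0,0,0,0,1],[0,0,0.1,0,0,0,1],[0,0,0.1,0,0,0,1],[0,0,0.06,0,0,0,1],[0,0,0.03,0,0,0,1],[0,0,0.015,0,0,0,1],[0,0,0.01,0,0,0,1]])

```text
time_s: 17.05
ee_pos: [531.4, -13.9, 64.3]
tool_rot: [0.851, -0.525, 0.0, -0.0]
force: [-1.3, -2.8, 7.9]
width: 0.2
```

Emit:
drive_tool(deltas=[[0,0,0.005,0,0,0,1]])

```text
time_s: 17.13
ee_pos: [531.4, -13.9, 64.2]
tool_rot: [0.851, -0.525, 0.0, -0.0]
force: [-1.6, -3.2, 9.0]
width: 0.1
```

Emit:
drive_tool(deltas=[[0,0,0.006,0,0,0,1]])

```text
time_s: 17.22
ee_pos: [531.3, -13.9, 64.0]
tool_rot: [0.851, -0.525, 0.0, -0.0]
force: [-1.4, -2.4, 8.7]
width: -0.1
```

Emit:
drive_tool(deltas=[[0,0,0.006,0,0,0,1]])

```text
time_s: 17.3
ee_pos: [531.4, -13.9, 63.9]
tool_rot: [0.851, -0.525, 0.0, -0.0]
force: [-1.6, -2.1, 9.5]
width: 0.2
```

Emit:
drive_tool(deltas=[[0,0,0.006,0,0,0,1]])

```text
time_s: 17.38
ee_pos: [531.4, -13.9, 63.8]
tool_rot: [0.851, -0.525, 0.0, -0.0]
force: [-3.6, -2.8, 10.5]
width: 0.0
```

Emit:
drive_tool(deltas=[[0,0,0.006,0,0,0,1]])

```text
time_s: 17.47
ee_pos: [531.4, -13.9, 63.7]
tool_rot: [0.851, -0.525, 0.0, -0.0]
force: [-1.9, -2.8, 13.0]
width: -0.4
```

Emit:
drive_tool(deltas=[[0,0,-0.36,0,0,0,1],[0.06,-0.685,0,0,0,0,1],[0,-0.685,0,0,0,0,1],[0,-0.685,0,0,0,0,1],[0,-0.685,0,0,0,0,1],[0,0,0,0,0,0,1],[0,0,0.1,0,0,0,1],[0,0,0.1,0,0,0,1],[0,0,0.07,0,0,0,1],[0,0,0.03,0,0,0,1],[0,0,0.015,0,0,0,1],[0,0,0.01,0,0,0,1]])

```text
time_s: 18.47
ee_pos: [604.4, 20.9, 64.4]
tool_rot: [0.851, -0.526, -0.0, -0.0]
force: [-1.8, 2.5, 5.8]
width: 0.0
```

Emit:
drive_tool(deltas=[[0,0,0.006,0,0,0,1],[0,0,0.006,0,0,0,1]])

```text
time_s: 18.63
ee_pos: [604.4, 20.9, 64.2]
tool_rot: [0.851, -0.526, -0.0, -0.0]
force: [-1.3, 3.0, 5.5]
width: 0.3
```

Emit:
drive_tool(deltas=[[0,0,0.006,0,0,0,1],[0,0,0.006,0,0,0,1]])

```text
time_s: 18.8
ee_pos: [604.4, 20.9, 63.9]
tool_rot: [0.851, -0.526, -0.0, -0.0]
force: [-3.4, 4.3, 9.6]
width: 0.1
```

Emit:
drive_tool(deltas=[[0,0,0.006,0,0,0,1]])

```text
time_s: 18.88
ee_pos: [604.5, 20.9, 63.9]
tool_rot: [0.851, -0.526, -0.0, -0.0]
force: [-3.5, 3.3, 9.9]
width: 0.2
```

Emit:
drive_tool(deltas=[[0,0,0.007,0,0,0,1]])

```text
time_s: 18.97
ee_pos: [604.4, 20.8, 63.8]
tool_rot: [0.851, -0.526, -0.0, -0.0]
force: [-2.7, 2.3, 12.1]
width: -0.1
```

Emit:
drive_tool(deltas=[[0,0,0.004,0,0,0,1],[0,0,-0.36,0,0,0,1],[-0.697,0.673,0,0,0,0,1],[-0.697,0.673,0,0,0,0,1],[-0.697,0.673,0,0,0,0,1],[-0.697,0.673,0,0,0,0,1],[0,0,0,0,0,0,1],[0,0,0.1,0,0,0,1],[0,0,0.1,0,0,0,1],[0,0,0.07,0,0,0,1],[0,0,0.035,0,0,0,1],[0,0,0.015,0,0,0,1]])

```text
time_s: 19.97
ee_pos: [496.4, 58.6, 64.0]
tool_rot: [0.85, -0.526, 0.0, -0.0]
force: [-0.9, -0.7, 6.3]
width: -0.3
```

Emit:
drive_tool(deltas=[[0,0,0.006,0,0,0,1]])

```text
time_s: 20.05
ee_pos: [496.4, 58.6, 64.0]
tool_rot: [0.85, -0.526, 0.0, -0.0]
force: [-1.2, -0.4, 8.3]
width: 0.2
```

Emit:
drive_tool(deltas=[[0,0,0.007,0,0,0,1]])

```text
time_s: 20.13
ee_pos: [496.4, 58.6, 63.9]
tool_rot: [0.85, -0.526, 0.0, -0.0]
force: [-0.6, 0.4, 8.7]
width: 0.1
```

Emit:
drive_tool(deltas=[[0,0,0.007,0,0,0,1]])

```text
time_s: 20.22
ee_pos: [496.4, 58.6, 63.8]
tool_rot: [0.85, -0.526, 0.0, -0.0]
force: [-1.7, -0.3, 11.8]
width: -0.0
```

Emit:
drive_tool(deltas=[[0,0,0.006,0,0,0,1]])

```text
time_s: 20.3
ee_pos: [496.4, 58.6, 63.7]
tool_rot: [0.85, -0.526, 0.0, -0.0]
force: [-0.8, -0.4, 12.3]
width: -0.2
```

Emit:
drive_tool(deltas=[[0,0,0.003,0,0,0,1],[0,0,-0.3,0,0,0,1],[0.03,-0.69,0,0,0,0,1],[0,-0.69,0,0,0,0,1],[0,-0.69,0,0,0,0,1],[0,-0.69,0,0,0,0,1],[0,0,0,0,0,0,1],[0,0,0.1,0,0,0,1],[0,0,0.1,0,0,0,1],[0,0,0.05,0,0,0,1],[0,0,0.02,0,0,0,1],[0,0,0.01,0,0,0,1]])

```text
time_s: 21.3
ee_pos: [568.9, 94.4, 64.0]
tool_rot: [0.851, -0.526, -0.0, 0.001]
force: [-2.4, -1.9, 7.9]
width: -0.1
```

Emit:
drive_tool(deltas=[[0,0,0.008,0,0,0,1]])

```text
time_s: 21.38
ee_pos: [568.9, 94.4, 64.0]
tool_rot: [0.851, -0.526, -0.0, 0.001]
force: [-3.2, -1.6, 7.6]
width: 0.2
```

Emit:
drive_tool(deltas=[[0,0,0.008,0,0,0,1]])

```text
time_s: 21.47
ee_pos: [568.9, 94.4, 63.9]
tool_rot: [0.851, -0.526, -0.0, 0.001]
force: [-4.5, -1.7, 9.8]
width: -0.2
```

Emit:
drive_tool(deltas=[[0,0,0.008,0,0,0,1]])

```text
time_s: 21.55
ee_pos: [568.9, 94.4, 63.8]
tool_rot: [0.851, -0.526, -0.0, 0.001]
force: [-3.9, -1.0, 11.3]
width: 0.0
```

Emit:
drive_tool(deltas=[[0,0,0.008,0,0,0,1]])

```text
time_s: 21.63
ee_pos: [568.9, 94.4, 63.7]
tool_rot: [0.851, -0.526, -0.0, 0.001]
force: [-5.0, -1.1, 14.0]
width: 0.2
```

Emit:
drive_tool(deltas=[[0,0,0.003,0,0,0,1],[0,0,-0.3,0,0,0,1],[0.665,0.692,0,0,0,0,1],[0.665,0.692,0,0,0,0,1],[0.665,0.692,0,0,0,0,1],[0.665,0.692,0,0,0,0,1],[0,0,0,0,0,0,1],[0,0,0.1,0,0,0,1],[0,0,0.1,0,0,0,1],[0,0,0.05,0,0,0,1],[0,0,0.02,0,0,0,1],[0,0,0.01,0,0,0,1]])

```text
time_s: 22.63
ee_pos: [531.5, -12.0, 63.7]
tool_rot: [0.851, -0.525, -0.0, -0.0]
force: [-2.5, -0.1, 12.7]
width: -0.0
```

Emit:
drive_tool(deltas=[[0,0,0.008,0,0,0,1]])

```text
time_s: 22.72
ee_pos: [531.6, -12.0, 63.7]
tool_rot: [0.851, -0.525, 0.0, -0.0]
force: [-4.2, -0.4, 12.9]
width: 0.1
```

Emit:
drive_tool(deltas=[[0,0,0.005,0,0,0,1]])

```text
time_s: 22.8
ee_pos: [531.6, -12.0, 63.6]
tool_rot: [0.851, -0.525, 0.0, -0.0]
force: [-3.0, -1.2, 13.6]
width: 0.0
```

Emit:
drive_tool(deltas=[[0,0,0.003,0,0,0,1],[0,0,-0.3,0,0,0,1],[0.11,-0.677,0,0,0,0,1],[0,-0.677,0,0,0,0,1],[0,-0.677,0,0,0,0,1],[0,-0.677,0,0,0,0,1],[0,0,0,0,0,0,1],[0,0,0.1,0,0,0,1],[0,0,0.1,0,0,0,1],[0,0,0.05,0,0,0,1],[0,0,0.02,0,0,0,1],[0,0,0.01,0,0,0,1]])

```text
time_s: 23.8
ee_pos: [604.4, 19.8, 63.8]
tool_rot: [0.851, -0.526, -0.0, 0.0]
force: [-3.8, 0.8, 9.3]
width: 0.2
```

Emit:
drive_tool(deltas=[[0,0,0.006,0,0,0,1]])

```text
time_s: 23.88
ee_pos: [604.4, 19.9, 63.8]
tool_rot: [0.851, -0.526, -0.0, 0.0]
force: [-3.6, 0.2, 8.5]
width: 0.4
```

Emit:
drive_tool(deltas=[[0,0,0.008,0,0,0,1]])

```text
time_s: 23.97
ee_pos: [604.4, 19.8, 63.7]
tool_rot: [0.851, -0.526, -0.0, 0.0]
force: [-4.3, -0.1, 10.7]
width: -0.2
```

Emit:
drive_tool(deltas=[[0,0,0.008,0,0,0,1]])

```text
time_s: 24.05
ee_pos: [604.4, 19.8, 63.7]
tool_rot: [0.851, -0.526, -0.0, 0.0]
force: [-4.6, 0.4, 13.4]
width: 0.2
```

Emit:
drive_tool(deltas=[[0,0,0.004,0,0,0,1],[0,0,-0.3,0,0,0,1],[-0.705,0.668,0,0,0,0,1],[-0.705,0.668,0,0,0,0,1],[-0.705,0.668,0,0,0,0,1],[-0.705,0.668,0,0,0,0,1],[0,0,0,0,0,0,1],[0,0,0.1,0,0,0,1],[0,0,0.1,0,0,0,1],[0,0,0.05,0,0,0,1],[0,0,0.02,0,0,0,1],[0,0,0.01,0,0,0,1]])

```text
time_s: 25.05
ee_pos: [496.8, 59.5, 63.6]
tool_rot: [0.85, -0.526, 0.0, -0.0]
force: [-2.8, -0.1, 13.8]
width: 0.3
```

Emit:
drive_tool(deltas=[[0,0,0.006,0,0,0,1]])

```text
time_s: 25.13
ee_pos: [496.8, 59.5, 63.6]
tool_rot: [0.85, -0.526, 0.0, -0.0]
force: [-3.1, -0.1, 13.4]
width: -0.3
```

d holds 13.4–13.8 N. One last re-check round, starting with a.

Emit:
drive_tool(deltas=[[0,0,0,0,0,0,1],[0,0,-0.3,0,0,0,1],[0.03,-0.69,0,0,0,0,1],[0,-0.69,0,0,0,0,1],[0,-0.69,0,0,0,0,1],[0,-0.69,0,0,0,0,1],[0,0,0,0,0,0,1],[0,0,0.1,0,0,0,1],[0,0,0.1,0,0,0,1],[0,0,0.05,0,0,0,1],[0,0,0.02,0,0,0,1],[0,0,0.01,0,0,0,1]])

```text
time_s: 26.13
ee_pos: [569.4, 95.3, 63.9]
tool_rot: [0.851, -0.526, -0.0, 0.001]
force: [-2.8, -1.9, 6.3]
width: -0.1
```

Emit:
drive_tool(deltas=[[0,0,0.006,0,0,0,1]])

```text
time_s: 26.22
ee_pos: [569.4, 95.4, 63.8]
tool_rot: [0.851, -0.526, -0.0, 0.001]
force: [-3.7, -1.8, 8.1]
width: 0.2
```

Emit:
drive_tool(deltas=[[0,0,0.008,0,0,0,1]])

```text
time_s: 26.3
ee_pos: [569.4, 95.4, 63.8]
tool_rot: [0.851, -0.526, -0.0, 0.001]
force: [-4.1, -2.5, 10.9]
width: -0.3
```

Emit:
drive_tool(deltas=[[0,0,0.008,0,0,0,1]])

```text
time_s: 26.38
ee_pos: [569.4, 95.4, 63.8]
tool_rot: [0.851, -0.526, -0.0, 0.001]
force: [-4.8, -1.7, 11.6]
width: 0.0
```

Emit:
drive_tool(deltas=[[0,0,0.01,0,0,0,1]])

```text
time_s: 26.47
ee_pos: [569.4, 95.3, 63.7]
tool_rot: [0.851, -0.526, -0.0, 0.001]
force: [-5.1, -1.7, 15.4]
width: 0.2
```

Cap a holds at 15 N. Next, c.

Emit:
drive_tool(deltas=[[0,0,0,0,0,0,1],[0,0,-0.3,0,0,0,1],[0.675,0.697,0,0,0,0,1],[0.675,0.697,0,0,0,0,1],[0.675,0.697,0,0,0,0,1],[0.675,0.697,0,0,0,0,1],[0,0,0,0,0,0,1],[0,0,0.1,0,0,0,1],[0,0,0.1,0,0,0,1],[0,0,0.05,0,0,0,1],[0,0,0.02,0,0,0,1],[0,0,0.01,0,0,0,1]])

```text
time_s: 27.47
ee_pos: [532.1, -12.4, 63.7]
tool_rot: [0.851, -0.525, 0.0, -0.0]
force: [-2.2, 0.8, 12.4]
width: 0.0
```

Emit:
drive_tool(deltas=[[0,0,0.004,0,0,0,1]])

```text
time_s: 27.55
ee_pos: [532.1, -12.4, 63.7]
tool_rot: [0.851, -0.525, 0.0, -0.0]
force: [-1.5, -0.2, 10.5]
width: -0.1
```

Emit:
drive_tool(deltas=[[0,0,0.008,0,0,0,1],[0,0,0.004,0,0,0,1]])

```text
time_s: 27.72
ee_pos: [532.1, -12.4, 63.6]
tool_rot: [0.851, -0.525, 0.0, -0.0]
force: [-3.3, -0.0, 12.2]
width: 0.1
```

Emit:
drive_tool(deltas=[[0,0,0.006,0,0,0,1]])

```text
time_s: 27.8
ee_pos: [532.1, -12.3, 63.6]
tool_rot: [0.851, -0.525, 0.0, -0.0]
force: [-3.4, 0.1, 16.4]
width: -0.4
```

Emit:
drive_tool(deltas=[[0,0,0,0,0,0,1],[0,0,-0.3,0,0,0,1],[0.1,-0.677,0,0,0,0,1],[0,-0.677,0,0,0,0,1],[0,-0.677,0,0,0,0,1],[0,-0.677,0,0,0,0,1],[0,0,0,0,0,0,1],[0,0,0.1,0,0,0,1],[0,0,0.1,0,0,0,1],[0,0,0.05,0,0,0,1],[0,0,0.02,0,0,0,1],[0,0,0.01,0,0,0,1]])

```text
time_s: 28.8
ee_pos: [604.7, 19.7, 63.7]
tool_rot: [0.851, -0.526, -0.0, 0.0]
force: [-2.5, 0.6, 9.0]
width: 0.6
```

Emit:
drive_tool(deltas=[[0,0,0.01,0,0,0,1]])

```text
time_s: 28.88
ee_pos: [604.7, 19.7, 63.7]
tool_rot: [0.851, -0.526, -0.0, 0.0]
force: [-4.8, 0.4, 14.0]
width: -0.1
```

b holds at 14 N without giving. Next, d.

Emit:
drive_tool(deltas=[[0,0,0,0,0,0,1],[0,0,-0.3,0,0,0,1],[-0.71,0.668,0,0,0,0,1],[-0.705,0.668,0,0,0,0,1],[-0.705,0.668,0,0,0,0,1],[-0.705,0.668,0,0,0,0,1],[0,0,0,0,0,0,1],[0,0,0.1,0,0,0,1],[0,0,0.1,0,0,0,1],[0,0,0.05,0,0,0,1],[0,0,0.02,0,0,0,1],[0,0,0.01,0,0,0,1]])

```text
time_s: 29.88
ee_pos: [497.0, 59.4, 63.8]
tool_rot: [0.85, -0.526, 0.0, -0.0]
force: [-0.7, 0.1, 10.3]
width: 0.1
```

Emit:
drive_tool(deltas=[[0,0,0.004,0,0,0,1]])

```text
time_s: 29.97
ee_pos: [497.0, 59.4, 63.8]
tool_rot: [0.85, -0.526, 0.0, -0.0]
force: [-0.3, -0.4, 8.6]
width: 0.2
```

Emit:
drive_tool(deltas=[[0,0,0.01,0,0,0,1]])

```text
time_s: 30.05
ee_pos: [497.0, 59.4, 63.7]
tool_rot: [0.85, -0.526, 0.0, -0.0]
force: [-2.6, -2.0, 14.0]
width: -0.5
```

All four take 14 N or more. Now I'll retreat upward and towards -y so the cameras can see, then take a final look.

Emit:
drive_tool(deltas=[[0,0,-0.5,0,0,0,1],[0,0,-0.9,0,0,0,1],[0,0,-0.9,0,0,0,1],[0,0,-0.9,0,0,0,1],[0.8,0.4,0,0,0,0,1],[0.8,0.4,0,0,0,0,1],[0.8,0.4,0,0,0,0,1],[0.8,0.4,0,0,0,0,1],[0.8,0.4,0,0,0,0,1],[0.8,0.4,0,0,0,0,1],[0.8,0.4,0,0,0,0,1],[0,0,0,0,0,0,1]])

```text
time_s: 31.05
ee_pos: [495.8, -134.6, 159.0]
tool_rot: [0.849, -0.529, 0.001, 0.001]
force: [-1.1, -0.4, 0.5]
width: 0.2
```

Run:
```python
from caps import *
print(sense()["ee_pos"],sense()["time_s"])
s=caps("side"); t=caps("top")
cv2.imwrite("pics/c5.png",np.hstack([cv2.resize(x["pixels"][r[1]:r[1]+120,r[0]:r[0]+120,::-1],(400,400),interpolation=cv2.INTER_CUBIC) for x,r in((s,(220,190)),(t,(205,125)))]))
```

```text
[ 495.81870831 -134.55156819  159.03751655] 31.05
side a 24 [63.4 64.  64.4 64.7 65.2]
side b 20 [62.8 63.9 64.8 65.2 65.4]
side c 19 [63.  63.7 63.9 64.3 65. ]
side d 20 [63.  63.4 64.3 64.9 65.3]
top a 20 [60.4 62.  63.1 63.6 64.3]
top b 22 [58.7 61.5 63.5 64.4 66.1]
top c 21 [59.7 61.6 62.3 63.6 65.5]
top d 23 [61.1 62.  62.8 64.8 66.7]
```

View pics/c5.png

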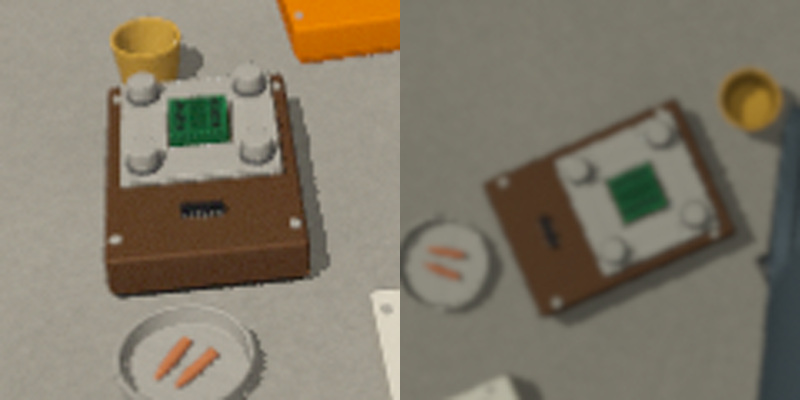

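The flange is level and down, all four caps stand about 64 mm above the desk, the chip, cup and dish have not moved, and the arm is clear of everything.

```bash
python3 -c "
from h import *
print(finish_job())"
```

```text
the job is handed in; nothing more can be done
None
```

The flange is down on its seat around the green socket, and I handed the job in at about 31 s of the 72 s limit. I worked on the brown fixture in star order a-c-b-d: first about 6 mm each, then about 8.5–9 mm, then down to the seat, which I felt at roughly 11.7 mm of travel. Two more rounds took up the slack.

**Caps:** In the last round, a, c, b and d took 15.4, 16.4, 14.0 and 14.0 N, with almost no further movement. The highest vertical force I saw was 16.4 N, under the 20 N limit. Force was only read at the end of each move call, so a brief peak in between could have gone unseen.

**Level:** The tool stood at 63.6–63.7 mm on every cap at the final press. Afterwards the side camera's depth readings put the cap tops at 63.9–64.8 mm. The top camera read 62.3–63.5 mm, but with a wide scatter. By calculation the flange tilted at most about 3°, during the first 6 mm push; I did not measure it.

**Surroundings:** In the final picture the chip, cup and dish are where they started. The spool and screwdriver were not in that crop, but the tool worked only over the fixture and never went low near them.

I could not measure the clamp left in each cap after release. I take them as snug because each was pressed with well over 10 N.

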